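# Load the shaker with a second slide box and start it

### The arm

A 6-joint arm with a two-finger parallel gripper is mounted at the origin on the work surface. World frame = base frame: x ahead of the robot, y to its left, z up, the work surface at z = 0. Lengths are in m, angles in degrees, forces in N, time in s.
With the tool pointing down it reaches from about 0.275 to 0.75 m from the base axis. Payload 10.2 kg.
Tool frame: the origin (TCP) lies on the centre line of the jaws, within the pads' length; the fingertips stand 11 mm ahead of it and the grasp point (between the pads) lies 8 mm behind it; y points along the fingers, z is the direction in which the jaws open and shut, and the axes are right-handed (so a half turn about y gives the same grasp; the last joint's range is limited). The gripper opens to 88 mm and grips with 3 to 60 N. Pads are 18 mm wide; open, the fingers measure 123 mm over their backs; the gripper's body (75 mm by 187 mm) begins 45 mm behind the grasp point.
Start: joints at [50.512, 17.928, 85.812, -0, 76.261, -12.8], TCP at [0.236, 0.469, 0.25] pointing down, gripper open.
Joint ranges: [-168.41, 168.41], [-55.51, 124.54], [10.69, 146.95], [-70.63, 250.63], [1, 178], [-165.06, 165.06]. Speed limits (degrees/s): [136.94, 136.94, 172.46, 180, 180, 180].

### API

Orientations are given as a 3x3 rotation matrix whose columns are the frame's x, y, z axes.
In Python, from bench import ctrl, snapshot, job_done, models gives the robot as it stands.
- The arm moves only by the tool drive_tool, never from a script. Its arguments are lists of equal length, an entry for each row: "fingers": the opening in per cent of the stroke, from 0 (shut) to 100 (fully open); "slide": the shift along the tool's x, y, z in cm, a list of three; "spin": the turn about the tool's y in degrees. In form: {"fingers": [fingers, ...], "slide": [[tx, ty, tz], ...], "spin": [spin, ...]}. A call has exactly 10 rows; each row shifts and turns the commanded pose from where the row before left it, along the tool's axes as they then stand; what a row does not reach is not made up. A row lasts 1/12 s, in which the tool goes at most 41.7 mm and 7.16 degrees, less where a joint would pass 70% of its speed; a pose out of reach is approached as far as the arm can. A call with a gripper value outside its range is refused whole. The fingers move at their own pace and stop on an object; "squeeze" is the grip in N (left out, the last holds). Time passes only in rows, so rows that do not move let the fingers close, or fill a call up. It gives the time, the measured TCP pose, the force and the opening at its end, in the units of the state.
- ctrl.sense(): the state, without advancing time (a new reading comes with each control period).
- snapshot(name): name is "side" or "top" or "wrist"; returns a dict with "frame" (420x560x3 uint8, red, green, blue), "fx", "fy", "cx", "cy" (pixels), "cam_to_world" (4x4, takes a point from camera to world coordinates); the wrist camera has in their place "hand_eye" (4x4, takes a point from camera to tool coordinates, whose origin is the TCP and whose axes are the tool frame's). Camera axes: x right, y down, z forward; pixel columns grow to the right and rows downward; lengths in m; the calibration is good to about 2 mm. A picture is of the moment at which its call begins: read the wrist's pose just before it. There is no depth.
- job_done(): hands the job in, once; it reports no verdict.
Trained networks look in a picture, given as the dict that the camera call returned (one of the last four; its "shot" number tells which), for a name from the list of things; names that differ only in an ending like _2 or _b are one class to them, and where a whole thing is asked for, a point or a joint stands for the part that bears it (a point fixed in the world has none). Each returns a list of dicts, best first, with "score" (0 to 1); they miss things now and then, are a little off and sometimes report something else, mostly with a low value. They report only what shows in the picture. A call takes as long as a camera call. They do not tell look-alikes from the thing itself.
- models.spot_in(label, picture): "bbox" ([left, top, right, bottom] as shares, 0 to 1, of the picture: columns of its width, rows of its height, round what is visible of it).
- models.trace(label, picture): "region" (420x560 bool, what is visible of it) and "bbox" ([left, top, right, bottom] as shares, 0 to 1, of the picture: columns of its width, rows of its height, round what is visible of it).
The state is a dict: "t": time; "joints": joint angles; "dq": joint speeds; "joint_efforts": joint torques, N m; "tcp_pos": TCP position; "tool_rot": TCP orientation; "ft_force": force on the tool from outside, world axes, zero at the start; "wrist_torque": the same for the moment, N m; "gripper_width": opening from 0.0 (shut) to 1.0 (fully open).
Only numpy, scipy, OpenCV 4.12 (cv2) and the standard library are available. Lean on these libraries where they do the work, as an engineer would, in place of code of your own. Each camera call takes 0.05 s, during which the arm holds its last target. There are 200 camera calls.

### The job

Stack the slide box from the bench on the slide box that stands on the shaker, keeping it level and lowering it gently so that its base recesses drop over the lid lugs below and it sits fully down, and let go without shifting the lower box noticeably. Only then start the shaker: press the round key, then the bar key, then the square key, each fully in and let up again before the next; never press the cross-shaped key. Leave the tube rack, the jug and the beaker where they are.

Things in the scene. Friction and masses are not known exactly. Their poses are not given: they have to be found in the camera images.
- shaker: white bench-top shaker, 270 (x) x 240 (y) mm, fixed to the bench; origin on the bench below it, x pointing away from the robot and its key panel, y along the row of keys, z up. From near to far it has the sloping key panel, the splash plate and the platform.
- panel_mid (a point): middle of the key row on the face of the black panel, which slopes 35 degrees from level: outward normal (-0.574, 0, 0.819) in the shaker's axes. Four white keys in a row along y, 54 mm apart, in a different order each time, stick out 14 mm and are pressed square to the panel along (0.574, 0, -0.819). Spring: 1.2 N to start, 4.4 N fully in, 8 mm travel.
- plate_top (a point): middle of the top edge of the upright aluminium splash plate (4 mm thick, 240 mm wide along y, 180 mm above the bench) just beyond the keys, its middle 32 mm in x from the key tops: a gripper has no room to come straight down on the keys.
- platform_mid (a point): middle of the flat rubber-covered platform beyond the splash plate, 90 mm above the bench, 196 (x) x 236 (y) mm.
- lower_box_mid (a point): centre (half-way up, 24 mm above its underside) of the grey slide box standing loose on the shaker's platform, 0.45 kg. Same shape and axes as the other slide box: 58 (x) x 130 (y) x 48 mm (z, without lugs), with the same two lugs on its lid.
- loose_box_mid (a point): centre (24 mm above the underside) of the grey slide box on the bench, 0.2 to 0.42 kg: 58 (x) x 130 (y) x 48 mm (z, to the lid's flat top). On the lid at y = +-40 mm two round lugs, 24 mm wide tapering to 16, 8 mm high; below, at y = +-40 mm, two square recesses 28 mm wide, 10 deep. Either way round fits; seated, its centre is 48 mm above the other's.
- key_round_top (a point): centre of the top face of the round key (disc 34 mm across); the point moves with the key. Its frame has the shaker's axes (x away from the robot, y left, z up), not the panel's slope.
- key_round (a joint): how far the round key (disc 34 mm across) is pressed in, m: 0 up, 0.008 fully down; springs back by itself
- key_bar_top (a point): centre of the top face of the bar key (plain rectangle 38 mm long up the slope, 16 mm wide); the point moves with the key. Its frame has the shaker's axes (x away from the robot, y left, z up), not the panel's slope.
- key_bar (a joint): how far the bar key (plain rectangle 38 mm long up the slope, 16 mm wide) is pressed in, m: 0 up, 0.008 fully down; springs back by itself
- key_square_top (a point): centre of the top face of the square key (31 x 31 mm); the point moves with the key. Its frame has the shaker's axes (x away from the robot, y left, z up), not the panel's slope.
- key_square (a joint): how far the square key (31 x 31 mm) is pressed in, m: 0 up, 0.008 fully down; springs back by itself
- key_cross_top (a point): centre of the top face of the cross-shaped key (plus sign, 36 mm over all, arms 12 mm wide); the point moves with the key. Its frame has the shaker's axes (x away from the robot, y left, z up), not the panel's slope.
- key_cross (a joint): how far the cross-shaped key (plus sign, 36 mm over all, arms 12 mm wide) is pressed in, m: 0 up, 0.008 fully down; springs back by itself
- tube_rack: bystander: open rack 70 x 150 mm holding four capped tubes, 92 mm high; origin at the centre of its underside
- jug: bystander: white plastic jug, 100 mm across, 198 mm high, handle on its own +y side; origin at the centre of its underside
- beaker: bystander: glass beaker 80 mm across, 110 mm high; origin at the centre of its underside
There are look-alikes about, which are no part of the job. Leave any turquoise look-alike of the part that bears loose_box_mid alone.

How it is judged (in metres and radians):
On the way, in this order (a step that is already met when the one before it is completed fails the run):
1. the loose box is seated on the lower box and let go (horizontal distance between loose_box_mid and lower_box_mid below 0.006 m and z of loose_box_mid in the frame of lower_box_mid between 0.044 and 0.051 m and angle between the y axis of loose_box_mid and the y axis of lower_box_mid, either way round below 0.1 rad and angle between loose_box_mid's own z axis and vertical below 0.06 rad and contact force between the fingers and loose_box below 0.1 N), for 0.2 s.
2. round key pressed fully in, the others up (value of joint key_round above 0.006 m and value of joint each of key_bar, key_square, key_cross below 0.002 m), for 0.04 s.
3. all keys up again (value of joint each of key_round, key_bar, key_square, key_cross below 0.002 m), for 0.04 s.
4. bar key pressed fully in, the others up (value of joint key_bar above 0.006 m and value of joint each of key_round, key_square, key_cross below 0.002 m), for 0.04 s.
5. all keys up again (all of step 3), for 0.04 s.
6. square key pressed fully in, the others up (value of joint key_square above 0.006 m and value of joint each of key_round, key_bar, key_cross below 0.002 m), for 0.04 s.
At the end, for the whole second after the job is handed in: Loose box on the lower box: centres within 6 mm sideways, 44 to 51 mm apart in height, parallel within 0.1 rad, upright within 0.06 rad, at rest; lower box upright within 0.05 rad, within 20 mm of its start; all four keys up (under 2 mm in). A key is fully in from 6 of its 8 mm (all of step 5 and horizontal distance between loose_box_mid and lower_box_mid below 0.006 m and z of loose_box_mid in the frame of lower_box_mid between 0.044 and 0.051 m and angle between the y axis of loose_box_mid and the y axis of lower_box_mid, either way round below 0.1 rad and angle between loose_box_mid's own z axis and vertical below 0.06 rad and distance of lower_box_mid from where it was at the start of the episode below 0.02 m and angle between lower_box_mid's own z axis and vertical below 0.05 rad and linear speed of loose_box below 0.02 m/s); the robot touches nothing.
It fails at once if the cross-shaped key is pressed in by more than 3 mm (value of joint key_cross above 0.003 m).
It fails at once if a key is pressed in by more than 3 mm while the box is not seated on the lower one (value of joint any of key_round, key_bar, key_square, key_cross above 0.003 m and not (horizontal distance between loose_box_mid and lower_box_mid below 0.006 m and z of loose_box_mid in the frame of lower_box_mid between 0.044 and 0.051 m and angle between the y axis of loose_box_mid and the y axis of lower_box_mid, either way round below 0.1 rad and angle between loose_box_mid's own z axis and vertical below 0.06 rad)).
It fails at once if the loose box is dropped (faster than 0.4 m/s while the fingers do not hold it) (linear speed of loose_box above 0.4 m/s and contact force between the fingers and loose_box below 0.1 N).
It fails at once if the loose box is tipped by more than 0.6 rad (angle between loose_box_mid's own z axis and vertical above 0.6 rad).
It fails at once if the tube rack, jug or beaker is moved by more than 20 mm or tipped by more than 0.3 rad (distance of any of tube_rack, jug, beaker from where it was at the start of the episode above 0.02 m or angle between any of tube_rack, jug, beaker's own z axis and vertical above 0.3 rad).
It also fails if it takes over 50 s, if anything falls off the work surface, if the arm or the gripper's body presses on something with over 40 N, if the wrist force passes 120 N, or if a joint passes its speed limit or range.

## Working session

There is one attempt and no reset: what is moved stays moved. The work goes in short steps, Python scripts to look and compute and a tool call to move; the robot and the scene stay as the last step left them, time stands still between calls to the robot, and variables do not carry over. Pictures are saved under pics/ and viewed, about 8 in all and at most 12, crops included, and the job is handed in when it is done.

Besides the shell and the picture viewer there is one more tool, called after ">>>" by a JSON object that holds its "name" and its "arguments". drive_tool: Moves the arm, as the interface text tells. Its arguments: {"type":"object","properties":{"fingers":{"type":"array","items":{"type":"number"}},"slide":{"type":"array","items":{"type":"array","items":{"type":"number"}}},"spin":{"type":"array","items":{"type":"number"}},"squeeze":{"type":"number"}},"required":["fingers","slide","spin"]}

```bash
ls; mkdir -p pics
cat > h.py <<'E'
import numpy as np, cv2
from bench import ctrl, snapshot, job_done, models
def save(p,n): cv2.imwrite('pics/'+n, p['frame'][:,:,::-1])
def T(p,s=None):
    if 'cam_to_world' in p: return np.array(p['cam_to_world'])
    M=np.eye(4); M[:3,:3]=s['tool_rot']; M[:3,3]=s['tcp_pos']; return M@np.array(p['hand_eye'])
def ray(p,u,v,z,s=None):
    M=T(p,s); d=M[:3,:3]@np.array([(u-p['cx'])/p['fx'],(v-p['cy'])/p['fy'],1]); o=M[:3,3]
    return o+d*(z-o[2])/d[2]
def proj(p,X,s=None):
    c=np.linalg.inv(T(p,s))@np.append(X,1); return np.array([p['fx']*c[0]/c[2]+p['cx'],p['fy']*c[1]/c[2]+p['cy']])
E
python3 - <<'E'
from h import *
s=ctrl.sense(); print(s)
for n in ['top','side']:
    p=snapshot(n); save(p,n+'0.png'); print(n,p['fx'],np.round(p['cam_to_world'],3).tolist())
    for l in ['loose_box_mid','shaker','key_round_top','key_bar_top','key_square_top','key_cross_top','tube_rack','jug','beaker']:
        for r in models.spot_in(l,p)[:3]:
            b=np.array(r['bbox'])*[560,420,560,420]; print(l,round(r['score'],2),b.round(0))
a=cv2.imread('pics/top0.png');
cv2.imwrite('pics/both0.png',cv2.resize(np.vstack([a,cv2.imread('pics/side0.png')]),None,fx=.71,fy=.71))
E
```

```text
pics
{'t': 0.0, 'joints': array([ 5.05129602e+01,  1.79589586e+01,  8.58525470e+01, -1.88896728e-04,
        7.62611961e+01, -1.28009801e+01]), 'dq': array([ 0.06148856,  0.01362568,  0.04760706, -0.02742914,  0.02629241,
        0.00228271]), 'joint_efforts': array([ 1.60581740e-04, -4.02203608e+01, -2.52268839e+01,  6.94613624e-02,
        3.52458400e-02, -8.13886209e-05]), 'tcp_pos': array([0.23565132, 0.46888784, 0.24917501]), 'tool_rot': array([[ 8.93480924e-01, -8.04416882e-04,  4.49100425e-01],
       [-4.49101059e-01, -9.81321765e-04,  8.93480428e-01],
       [-2.78018718e-04, -9.99999195e-01, -1.23805675e-03]]), 'ft_force': array([ 1.2346384 , -0.42128175,  0.89087404]), 'wrist_torque': array([-0.02614925,  0.01852569,  0.0133597 ]), 'gripper_width': 1.0031069437632592}
top 511.93511002611035 [[0.01, -0.998, 0.063, 0.488], [-1.0, -0.008, 0.029, -0.069], [-0.029, -0.064, -0.998, 1.141], [0.0, 0.0, 0.0, 1.0]]
loose_box_mid 0.92 [249. 281. 318. 335.]
loose_box_mid 0.84 [348. 304. 402. 375.]
loose_box_mid 0.82 [334. 251. 401. 281.]
shaker 0.78 [129. 112. 273. 256.]
key_bar_top 0
[... 178 characters left out ...]
99.]
jug 0.78 [398. 106. 462. 173.]
beaker 0.87 [288.  86. 325. 129.]
side 389.2320115132014 [[-0.984, -0.111, 0.139, 0.383], [-0.178, 0.559, -0.81, 0.783], [0.012, -0.822, -0.569, 0.719], [0.0, 0.0, 0.0, 1.0]]
loose_box_mid 0.77 [323. 232. 368. 275.]
loose_box_mid 0.72 [343. 200. 386. 227.]
loose_box_mid 0.53 [260. 275. 275. 287.]
shaker 0.95 [156. 208. 303. 334.]
key_round_top 0.56 [267. 260. 278. 274.]
key_bar_top 0.48 [260. 275. 277. 290.]
key_square_top 0.56 [274. 243. 288. 262.]
key_cross_top 0.71 [251. 292. 267. 304.]
tube_rack 0.58 [232. 181. 274. 229.]
jug 0.62 [234. 136. 264. 197.]
beaker 0.72 [185. 193. 213. 238.]
beaker 0.71 [230. 181. 273. 229.]
beaker 0.25 [258. 271. 275. 290.]
```

View pics/both0.png

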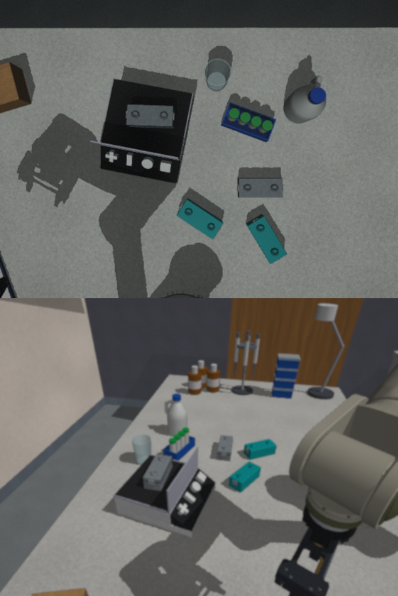

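Run:
```python
import cv2,numpy as np
a=cv2.imread('pics/top0.png')
cv2.imwrite('pics/c1.png',np.hstack([cv2.resize(a[100:270,110:290],(424,400),interpolation=cv2.INTER_CUBIC),cv2.resize(a[230:390,235:415],(370,400),interpolation=cv2.INTER_CUBIC)]))
```

```text
(no output)
```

View pics/c1.png

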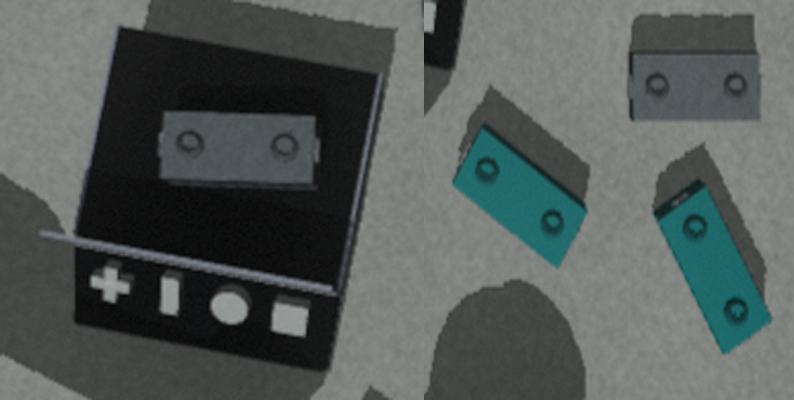

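Candidates for the loose box in the top view are the grey box at about (367,264), the turquoise box at (283,308) and the turquoise box at (375,340). The grey one on the bench fits, since turquoise is excluded. The other grey box, at (211,161), stands on the shaker platform and is the lower one. From left (+y) to right the keys are cross, bar, round, square.

Run:
```python
from h import *
p=snapshot('top'); q=snapshot('side')
L=lambda c:(110+c[0]/2.356,100+c[1]/2.353)
R=lambda c:(235+(c[0]-424)/2.056,230+c[1]/2.5)
for n,f,a,b,z in [('loose',R,(657,84),(736,84),.056),('lower',L,(190,143),(286,146),.146),('plate',L,(40,234),(335,290),.18)]:
    A=ray(p,*f(a),z);B=ray(p,*f(b),z);d=A-B
    print(n,((A+B)/2).round(4),'len',np.linalg.norm(d).round(4),'yaw of y',np.degrees(np.arctan2(-d[0],d[1])).round(1))
def tri(u1,u2):
    Ms=[]
    for P,(u,v) in ((p,u1),(q,u2)):
        M=T(P);d=M[:3,:3]@[(u-P['cx'])/P['fx'],(v-P['cy'])/P['fy'],1];d/=np.linalg.norm(d);Ms.append((np.eye(3)-np.outer(d,d),M[:3,3]))
    return np.linalg.lstsq(np.vstack([m for m,_ in Ms]),np.hstack([m@o for m,o in Ms]),rcond=None)[0]
for n,c,s in [('cross',(110,284),(259,298)),('bar',(170,295),(268.5,282.5)),('round',(231,307),(272.5,267)),('square',(290,318),(281,252.5))]:
    print(n,tri(L(c),s).round(4), ray(p,*L(c),.09).round(4))
s=ctrl.sense(); w=snapshot('wrist'); print(np.round(w['hand_eye'],3),w['fx'])
```

```text
loose [ 0.4432 -0.2365  0.056 ] len 0.0803 yaw of y 0.6
lower [0.6435 0.0833 0.146 ] len 0.0805 yaw of y -1.5
plate [0.543  0.1177 0.18  ] len 0.2426 yaw of y -10.2
cross [0.5275 0.2059 0.0759] [0.5281 0.2025 0.09  ]
bar [0.5177 0.1527 0.0728] [0.5189 0.1493 0.09  ]
round [0.5131 0.0989 0.0723] [0.5089 0.0955 0.09  ]
square [0.5028 0.0457 0.0751] [0.4998 0.0436 0.09  ]
[[-0.     0.951  0.308 -0.08 ]
 [ 0.    -0.308  0.951 -0.135]
 [ 1.     0.     0.     0.001]
 [ 0.     0.     0.     1.   ]] 294.2445912007172
```

>>> {"name": "drive_tool", "arguments": {"fingers": [100,100,100,100,100,100,100,100,100,100], "slide": [[2.5,0,-2.7],[2.5,0,-2.7],[2.5,0,-2.7],[2.5,0,-2.7],[2.5,0,-2.7],[2.5,0,-2.7],[2.5,0,-2.7],[2.5,0,-2.7],[2.5,0,-2.7],[2.5,0,-2.7]], "spin": [0,0,0,0,0,0,0,0,0,0]}}

```text
t: 1.98
tcp_pos: [0.3379, 0.1139, 0.25]
tool_rot: [[0.894, 0.001, 0.449], [-0.449, 0.0, 0.894], [0.001, -1.0, 0.0]]
ft_force: [0.4, 0.2, 0.5]
gripper_width: 1.001
```

>>> {"name": "drive_tool", "arguments": {"fingers": [100,100,100,100,100,100,100,100,100,100], "slide": [[2.5,0,-2.7],[2.5,0,-2.7],[2.5,0,-2.7],[2.5,0,-2.7],[2.5,0,-2.7],[2.5,0,-2.7],[2.5,0,-2.7],[2.5,0,-2.7],[2.5,0,-2.7],[2.5,0,-2.7]], "spin": [0,0,0,0,0,0,0,0,0,0]}}

```text
t: 2.82
tcp_pos: [0.4401, -0.2399, 0.2497]
tool_rot: [[0.893, 0.0, 0.449], [-0.449, -0.0, 0.893], [0.0, -1.0, 0.0]]
ft_force: [0.2, 0.8, 0.7]
gripper_width: 1.003
```

>>> {"name": "drive_tool", "arguments": {"fingers": [100,100,100,100,100,100,100,100,100,100], "slide": [[0,0.5,0],[0,0.5,0],[0,0.5,0],[0,0.5,0],[0,0.5,0],[0,0.5,0],[0,0.5,0],[0,0.5,0],[0,0.5,0],[0,0.5,0]], "spin": [6.3,6.3,6.3,6.3,6.3,6.3,6.3,6.3,6.3,6]}}

```text
t: 3.65
tcp_pos: [0.44, -0.238, 0.1995]
tool_rot: [[0.005, 0.0, 1.0], [-1.0, -0.0, 0.005], [0.0, -1.0, 0.0]]
ft_force: [-0.3, 0.2, 1.0]
gripper_width: 1.001
```

```bash
cat >> h.py <<'E'
def st():
    s=ctrl.sense(); R=s['tool_rot']; print('t%.2f'%s['t'],'tcp',s['tcp_pos'].round(4),'yaw %.2f'%np.degrees(np.arctan2(R[1,0],R[0,0])),'F',s['ft_force'].round(1),'w %.3f'%s['gripper_width']); return s
def go(s,X,yaw):
    R=s['tool_rot']; y0=np.degrees(np.arctan2(R[1,0],R[0,0])); print('slide cm',(R.T@(np.array(X)-s['tcp_pos'])*100).round(2),'spin',round(y0-yaw,2))
E
python3 - <<'E'
from h import *
s=st(); p=snapshot('wrist'); save(p,'w1.png')
for z,x in ((.056,(.4432,-.2365)),):
    for d in (.04,-.04): print(proj(p,[x[0],x[1]+d,z],s).round(0))
for r in models.spot_in('loose_box_mid',p)[:2]: print(r['score'],np.array(r['bbox'])*[560,420,560,420])
E
```

```text
t3.65 tcp [ 0.44   -0.238   0.1995] yaw -89.70 F [-0.3  0.2  1. ] w 1.001
[277. 154.]
[276. 232.]
0.97 [ 59.584 148.386 204.288 257.208]
0.66 [241.304 122.22  303.408 249.018]
```

View pics/w1.png

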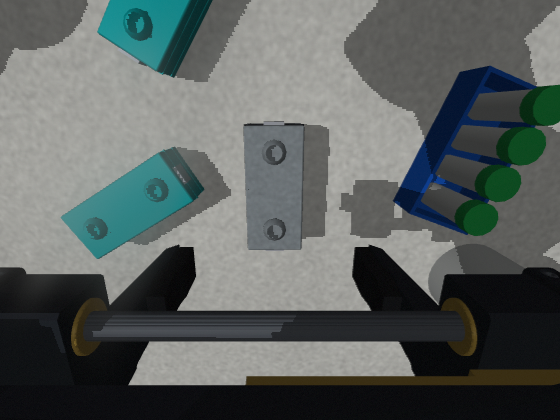

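Run:
```python
from h import *
s=st(); p=snapshot('wrist')
A=ray(p,274.5,153,.056,s);B=ray(p,274.5,230,.056,s);print(A,B); C=(A+B)/2
t=.5*C[:2]+.5*np.array([.4432,-.2365]); go(s,[*t,.027],-89.6)
```

```text
t3.75 tcp [ 0.4398 -0.2378  0.1991] yaw -89.45 F [-0.4 -0.9 -0.1] w 0.999
[ 0.44031845 -0.19526018  0.056     ] [ 0.44116243 -0.27337127  0.056     ]
slide cm [-0.22 17.21  0.24] spin 0.15
```

>>> {"name": "drive_tool", "arguments": {"fingers": [92,92,92,92,92,92,92,92,92,92], "slide": [[-0.2,1.5,0.2],[0,2,0],[0,2,0],[0,2.5,0],[0,2.5,0],[0,2.5,0],[0,2,0],[0,1.2,0],[0,0.7,0],[0,0.3,0]], "spin": [0,0,0,0,0,0,0,0,0,0]}}

```text
t: 4.63
tcp_pos: [0.4419, -0.2359, 0.0272]
tool_rot: [[0.013, -0.001, 1.0], [-1.0, 0.001, 0.013], [-0.001, -1.0, -0.001]]
ft_force: [0.7, -0.3, 0.7]
gripper_width: 0.918
```

>>> {"name": "drive_tool", "arguments": {"fingers": [0,0,0,0,0,0,0,0,0,0], "slide": [[0,0,0],[0,0,0],[0,0,0],[0,0,0],[0,0,0],[0,0,0],[0,0,0],[0,0,0],[0,0,0],[0,0,0]], "spin": [0,0,0,0,0,0,0,0,0,0], "squeeze": 25}}

```text
t: 5.47
tcp_pos: [0.4421, -0.2362, 0.0285]
tool_rot: [[0.011, 0.0, 1.0], [-1.0, -0.001, 0.011], [0.001, -1.0, 0.0]]
ft_force: [-2.6, -0.4, 6.5]
gripper_width: 0.652
```

>>> {"name": "drive_tool", "arguments": {"fingers": [0,0,0,0,0,0,0,0,0,0], "slide": [[0,-0.5,0],[0,-1,0],[0,-2,0],[0,-2.5,0],[0,-3,0],[0,-3,0],[0,-3,0],[0,-2.5,0],[0,-2,0],[0,-0.5,0]], "spin": [0,0,0,0,0,0,0,0,0,0]}}

```text
t: 6.3
tcp_pos: [0.4427, -0.2364, 0.2315]
tool_rot: [[0.011, 0.005, 1.0], [-1.0, -0.004, 0.011], [0.004, -1.0, 0.005]]
ft_force: [0.1, -0.7, -1.8]
gripper_width: 0.658
```

Run:
```python
from h import *
s=st(); p=snapshot('wrist'); save(p,'w2.png')
go(s,[.6435,.0833,s['tcp_pos'][2]],-91.5)
```

```text
t6.30 tcp [ 0.4427 -0.2364  0.2315] yaw -89.38 F [ 0.1 -0.7 -1.8] w 0.658
slide cm [-3.175e+01 -3.000e-02  2.043e+01] spin 2.12
```

View pics/w2.png

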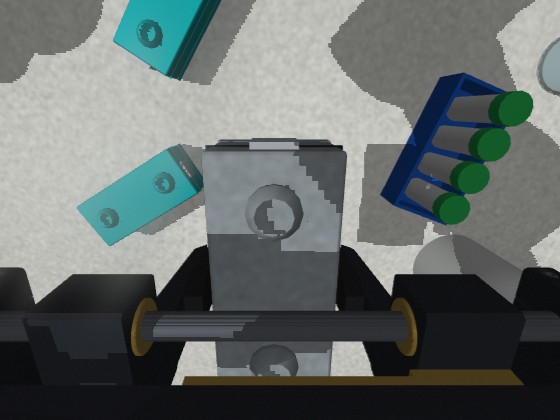

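Run:
```python
from h import *
s=st(); p=snapshot('wrist')
z=s['tcp_pos'][2]+.0285
for u,v in ((274,212),(274,362)):
    X=ray(p,u,v,z,s); print((s['tool_rot'].T@(X-s['tcp_pos'])).round(4))
```

```text
t6.35 tcp [ 0.4425 -0.2363  0.2304] yaw -89.38 F [ 0.6 -0.  -2.4] w 0.656
[-0.0436 -0.0286  0.0004]
[ 0.0296 -0.0284  0.0004]
```

>>> {"name": "drive_tool", "arguments": {"fingers": [0,0,0,0,0,0,0,0,0,0], "slide": [[-1,0,0.5],[-2,0,1],[-3,0,2],[-3.2,0,2.2],[-3.2,0,2.2],[-3.2,0,2.2],[-3.2,0,2.2],[-3.2,0,2.2],[-3.2,0,2.2],[-3,0,2]], "spin": [0,0,0,0,0,0,0,0,0,0]}}

```text
t: 7.23
tcp_pos: [0.6262, 0.0512, 0.2255]
tool_rot: [[0.011, -0.003, 1.0], [-1.0, 0.001, 0.011], [-0.001, -1.0, -0.003]]
ft_force: [0.1, 0.1, -2.5]
gripper_width: 0.655
```

>>> {"name": "drive_tool", "arguments": {"fingers": [0,0,0,0,0,0,0,0,0,0], "slide": [[-2,0,1],[-1,0,0.5],[-0.7,0,0.4],[0,0,0],[0,0,0],[0,0,0],[0,0,0],[0,0,0],[0,0,0],[0,0,0]], "spin": [0.7,0.7,0.7,0,0,0,0,0,0,0]}}

```text
t: 8.07
tcp_pos: [0.6448, 0.0847, 0.2279]
tool_rot: [[-0.026, 0.0, 1.0], [-1.0, -0.0, -0.026], [0.0, -1.0, 0.0]]
ft_force: [-0.3, 0.0, -3.1]
gripper_width: 0.657
```

Run:
```python
from h import *
s=st(); p=snapshot('wrist'); save(p,'w3.png'); q=snapshot('side'); save(q,'s3.png'); t=snapshot('top'); save(t,'t3.png')
a=cv2.resize(q['frame'][180:360,130:330],(400,360),interpolation=cv2.INTER_CUBIC); b=cv2.resize(t['frame'][100:260,110:290],(400,356),interpolation=cv2.INTER_CUBIC)
w=cv2.resize(p['frame'],(480,360))
cv2.imwrite('pics/m3.png',np.hstack([a,w[:,80:]])[:,:,::-1])
```

```text
t8.07 tcp [0.6448 0.0847 0.2279] yaw -91.52 F [-0.3  0.  -3.1] w 0.657
```

View pics/m3.png

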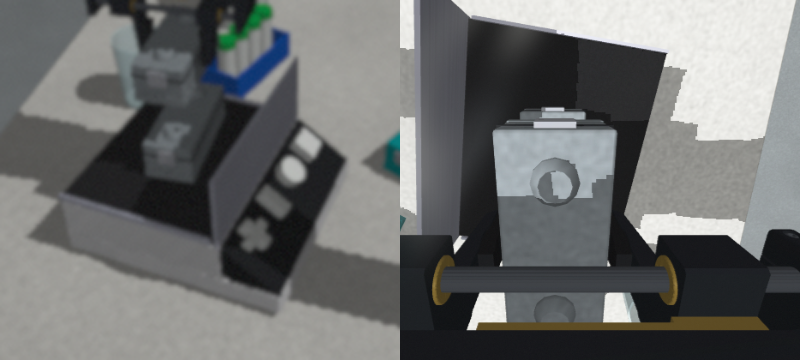

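Run:
```python
import cv2
a=cv2.imread('pics/w3.png')[110:250,160:360]
cv2.imwrite('pics/c3.png',cv2.resize(a,(800,560),interpolation=cv2.INTER_CUBIC))
```

```text
(no output)
```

View pics/c3.png

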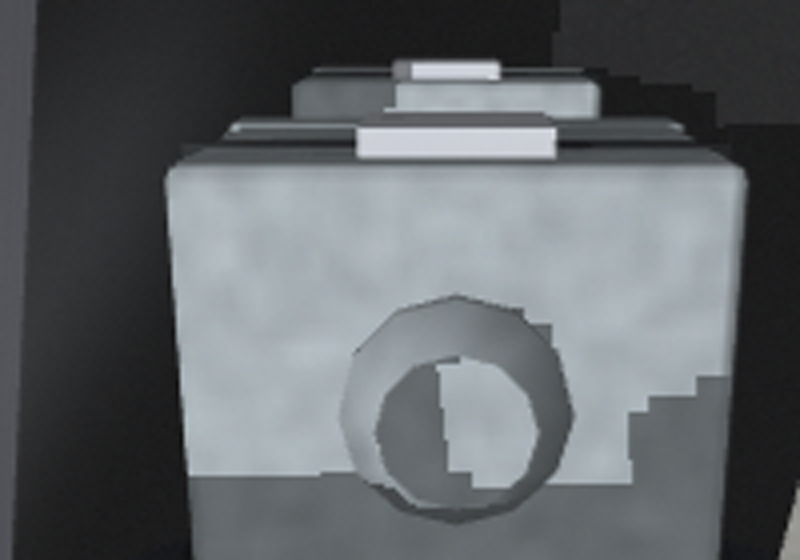

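Run:
```python
from h import *
s=st(); p=snapshot('wrist'); zt=s['tcp_pos'][2]
c=lambda x,y:(160+x/4,110+y/4)
for n,z,pts in (('loose',zt+.020,((168,168),(747,168))),('lower',.137,((292,83),(600,83)))):
    A,B=[ray(p,*c(*q),z,s) for q in pts]; m=(A+B)/2; d=B-A; yaw=np.arctan2(d[1],d[0]); ctr=m-.064*np.array([-np.sin(yaw),np.cos(yaw),0])
    print(n,m.round(4),'w',np.linalg.norm(d).round(4),'yaw',np.degrees(yaw).round(2),'ctr',ctr.round(4), ctr-s['tcp_pos'])
X=ray(p,*c(457,430),zt+.0285,s);print(X)
```

```text
t8.22 tcp [0.6448 0.085  0.2278] yaw -91.50 F [-0.2  0.8 -2.1] w 0.655
loose [0.647  0.1502 0.2478] w 0.0562 yaw -1.48 ctr [0.6454 0.0862 0.2478] [0.00054806 0.00121182 0.02      ]
lower [0.6452 0.1511 0.137 ] w 0.0574 yaw -1.48 ctr [0.6436 0.0871 0.137 ] [-0.00126939  0.00213413 -0.09080389]
[0.64637163 0.12623782 0.25630389]
```

>>> {"name": "drive_tool", "arguments": {"fingers": [0,0,0,0,0,0,0,0,0,0], "slide": [[0,0.5,-0.15],[0,0.7,0],[0,0.7,0],[0,0.7,0],[0,0.7,0],[0,0.4,0],[0,0.2,0],[0,0,0],[0,0,0],[0,0,0]], "spin": [0,0,0,0,0,0,0,0,0,0]}}

```text
t: 9.1
tcp_pos: [0.6435, 0.0851, 0.1892]
tool_rot: [[-0.026, 0.001, 1.0], [-1.0, -0.0, -0.026], [0.0, -1.0, 0.001]]
ft_force: [-0.1, 0.4, -3.3]
gripper_width: 0.653
```

Run:
```python
from h import *
s=st(); p=snapshot('wrist'); save(p,'w4.png')
cv2.imwrite('pics/c4.png',cv2.resize(p['frame'][100:240,160:360][:,:,::-1],(800,560),interpolation=cv2.INTER_CUBIC))
```

```text
t9.10 tcp [0.6435 0.0851 0.1892] yaw -91.49 F [-0.1  0.4 -3.3] w 0.653
```

View pics/c4.png

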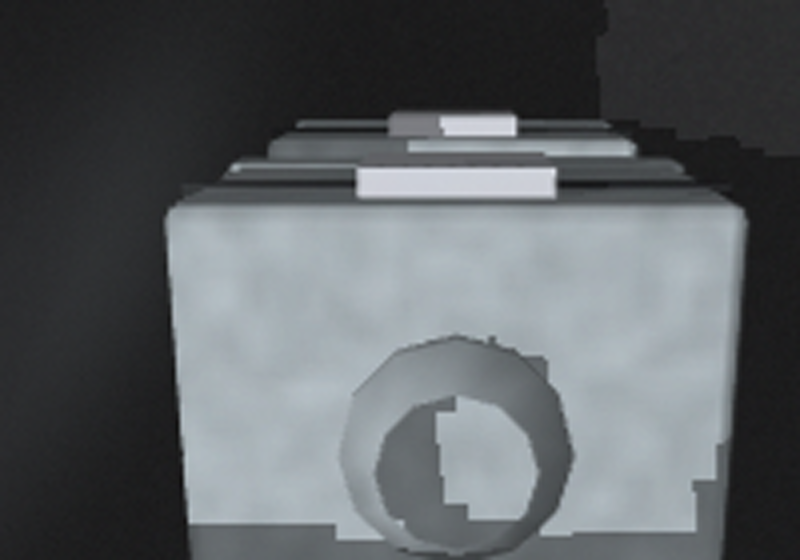

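Run:
```python
from h import *
s=st(); p=snapshot('wrist'); zt=s['tcp_pos'][2]
c=lambda x,y:(160+x/4,100+y/4)
for n,z,pts in (('loose',zt+.020,((168,208),(747,208))),('lower',.137,((268,142),(637,142)))):
    A,B=[ray(p,*c(*q),z,s) for q in pts]; m=(A+B)/2
    print(n,m.round(4),'w',np.linalg.norm(B-A).round(4))
```

```text
t9.15 tcp [0.6435 0.0851 0.1892] yaw -91.49 F [ 0.6 -0.3 -2.5] w 0.657
loose [0.6457 0.1503 0.2092] w 0.0562
lower [0.6452 0.1508 0.137 ] w 0.0573
```

>>> {"name": "drive_tool", "arguments": {"fingers": [0,0,0,0,0,0,0,0,0,0], "slide": [[-0.05,0.3,-0.05],[0,0.3,0],[0,0.3,0],[0,0.3,0],[0,0.2,0],[0,0.2,0],[0,0.1,0],[0,0.1,0],[0,0.1,0],[0,0,0]], "spin": [0,0,0,0,0,0,0,0,0,0]}}

```text
t: 10.03
tcp_pos: [0.6428, 0.0856, 0.1696]
tool_rot: [[-0.026, -0.0, 1.0], [-1.0, -0.0, -0.026], [0.0, -1.0, -0.0]]
ft_force: [0.7, -0.2, -2.8]
gripper_width: 0.659
```

>>> {"name": "drive_tool", "arguments": {"fingers": [0,0,0,0,0,0,0,0,0,0], "slide": [[0,0.1,0],[0,0.05,0],[0,0.05,0],[0,0.05,0],[0,0,0],[0,0,0],[0,0,0],[0,0,0],[0,0,0],[0,0,0]], "spin": [0,0,0,0,0,0,0,0,0,0]}}

```text
t: 10.87
tcp_pos: [0.6429, 0.0856, 0.1672]
tool_rot: [[-0.026, -0.0, 1.0], [-1.0, 0.0, -0.026], [-0.0, -1.0, -0.0]]
ft_force: [-0.8, 0.3, -3.0]
gripper_width: 0.659
```

>>> {"name": "drive_tool", "arguments": {"fingers": [0,0,0,0,0,0,0,0,0,0], "slide": [[0,0.05,0],[0,0.05,0],[0,0.05,0],[0,0,0],[0,0,0],[0,0,0],[0,0,0],[0,0,0],[0,0,0],[0,0,0]], "spin": [0,0,0,0,0,0,0,0,0,0]}}

```text
t: 11.7
tcp_pos: [0.6429, 0.0856, 0.1665]
tool_rot: [[-0.026, 0.001, 1.0], [-1.0, -0.0, -0.026], [0.0, -1.0, 0.001]]
ft_force: [-3.3, -0.8, 6.5]
gripper_width: 0.659
```

>>> {"name": "drive_tool", "arguments": {"fingers": [68,72,76,80,85,90,90,90,90,90], "slide": [[0,0,0],[0,0,0],[0,0,0],[0,0,0],[0,0,0],[0,0,0],[0,0,0],[0,0,0],[0,0,0],[0,0,0]], "spin": [0,0,0,0,0,0,0,0,0,0]}}

```text
t: 12.53
tcp_pos: [0.6429, 0.0857, 0.1657]
tool_rot: [[-0.026, -0.0, 1.0], [-1.0, 0.0, -0.026], [-0.0, -1.0, -0.0]]
ft_force: [0.1, 0.2, 0.4]
gripper_width: 0.895
```

>>> {"name": "drive_tool", "arguments": {"fingers": [90,90,90,90,90,90,90,90,90,90], "slide": [[0,-0.5,0],[0,-1,0],[0,-1.5,0],[0,-2,0],[0,-2,0],[0,-2,0],[0,-2,0],[0,-1.5,0],[0,-0.5,0],[0,0,0]], "spin": [0,0,0,0,0,0,0,0,0,0]}}

```text
t: 13.37
tcp_pos: [0.6431, 0.0856, 0.2975]
tool_rot: [[-0.026, 0.003, 1.0], [-1.0, -0.0, -0.026], [0.0, -1.0, 0.003]]
ft_force: [0.2, -0.0, -0.0]
gripper_width: 0.903
```

Run:
```python
from h import *
s=st(); p=snapshot('wrist'); q=snapshot('side')
cv2.imwrite('pics/m5.png',np.hstack([cv2.resize(q['frame'][190:340,150:310],(400,375),interpolation=cv2.INTER_CUBIC),cv2.resize(p['frame'][80:290,180:380],(357,375),interpolation=cv2.INTER_CUBIC)])[:,:,::-1])
```

```text
t13.37 tcp [0.6431 0.0856 0.2975] yaw -91.48 F [ 0.2 -0.  -0. ] w 0.903
```

View pics/m5.png

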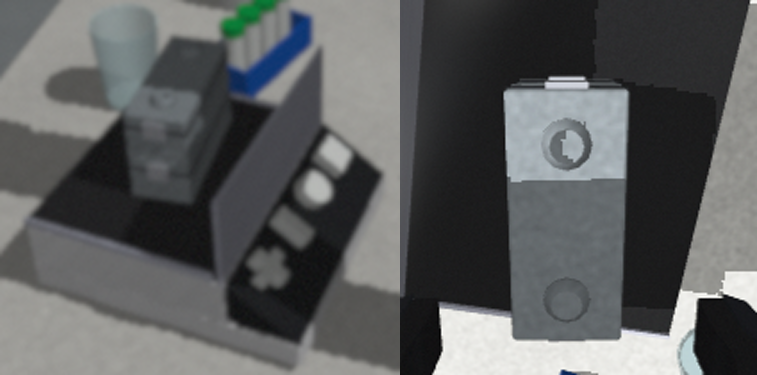

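>>> {"name": "drive_tool", "arguments": {"fingers": [90,90,90,90,90,90,90,90,90,90], "slide": [[-0.4,0,-1],[-0.4,0,-1.6],[-0.4,0,-1.6],[-0.4,0,-1.6],[-0.4,0,-1.6],[-0.4,0,-1.6],[-0.3,0,-1.6],[-0.3,0,-1.6],[-0.3,0,-1.6],[-0.3,0,-1.6]], "spin": [0,0,0,0,0,0,0,0,0,0]}}

```text
t: 14.3
tcp_pos: [0.4886, 0.1257, 0.2945]
tool_rot: [[-0.026, -0.002, 1.0], [-1.0, -0.0, -0.026], [0.0, -1.0, -0.002]]
ft_force: [0.1, 0.8, -0.1]
gripper_width: 0.897
```

>>> {"name": "drive_tool", "arguments": {"fingers": [0,0,0,0,0,0,0,0,0,0], "slide": [[0,0,0],[0,0,0],[0,0,0],[0,0.5,0],[0,0.5,0],[0,0.5,0],[0,0.5,0],[0,0.5,0],[0,0.5,0],[0,0.5,0]], "spin": [-7,-7,-7,-7,-7,-7,-7,-7,-7,-7]}}

```text
t: 15.13
tcp_pos: [0.4894, 0.1256, 0.2594]
tool_rot: [[0.933, -0.002, 0.361], [-0.361, -0.0, 0.933], [-0.002, -1.0, -0.001]]
ft_force: [0.2, 0.3, -0.6]
gripper_width: 0.165
```

>>> {"name": "drive_tool", "arguments": {"fingers": [0,0,0,0,0,0,0,0,0,0], "slide": [[0,0,0],[0,0,0],[0,0,0],[0,0,0],[0,0,0],[0,0,0],[0,0,0],[0,0,0],[0,0,0],[0,0,0]], "spin": [-6,-5.3,0,0,0,0,0,0,0,0]}}

```text
t: 15.97
tcp_pos: [0.4899, 0.1256, 0.2607]
tool_rot: [[0.984, 0.0, 0.177], [-0.177, 0.0, 0.984], [0.0, -1.0, 0.0]]
ft_force: [0.4, 0.9, -0.1]
gripper_width: 0.005
```

Run:
```python
from h import *
s=st(); p=snapshot('wrist'); save(p,'w6.png'); cv2.imwrite('pics/w6b.png',cv2.resize(p['frame'][:,:,::-1],(800,600),interpolation=cv2.INTER_CUBIC))
for n,X in dict(cross=(.5275,.2059,.0759),bar=(.5177,.1527,.0728),round=(.5131,.0989,.0723),square=(.5028,.0457,.0751)).items():
    print(n,proj(p,X,s).round(0))
    for r in models.spot_in('key_%s_top'%n,p)[:2]: print(round(r['score'],2),(np.array(r['bbox'])*[560,420,560,420]).round(0))
```

```text
t15.97 tcp [0.4899 0.1256 0.2607] yaw -10.21 F [ 0.4  0.9 -0.1] w 0.005
cross [348. 205.]
0.66 [331. 191. 366. 226.]
bar [300. 204.]
0.76 [293. 192. 310. 226.]
0.19 [134. 152. 424. 283.]
round [254. 208.]
0.6 [238. 192. 271. 222.]
square [207. 208.]
0.55 [190. 194. 221. 224.]
0.49 [140. 158. 419. 283.]
```

View pics/w6b.png

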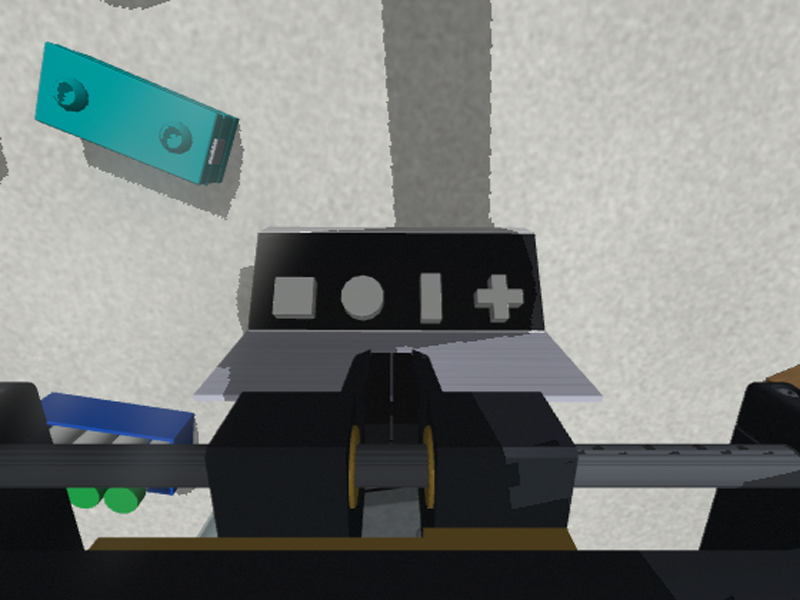

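Run:
```python
from h import *
from scipy.optimize import brentq
s=st(); p=snapshot('wrist')
K=dict(square=(205.8,208),round=(253.4,207.9),bar=(301.4,207.3),cross=(349,208))
z=brentq(lambda z:np.linalg.norm(ray(p,*K['square'],z,s)-ray(p,*K['cross'],z,s))-.162,.03,.13); print('z',z)
for zz in (z,.074):
  for k in K: print(k,ray(p,*K[k],zz,s).round(4))
A=ray(p,195*.7,399*.7,.18,s);B=ray(p,602*.7,399*.7,.18,s);print('plate',A,B,(A+B)/2)
ex=s['tool_rot'][:,0]; m=np.mean([ray(p,*K[k],.074,s) for k in K],0); print('plate-key x',((A+B)/2-m)@ex)
go(s,ray(p,*K['round'],.074,s)*[1,1,0]-.0125*ex+[0,0,.1],-10.2)
```

```text
t16.22 tcp [0.4899 0.1256 0.2607] yaw -10.19 F [ 0.1 -0.3  0.3] w 0.006
z 0.07995400937705366
square [0.5014 0.0463 0.08  ]
round [0.5107 0.0993 0.08  ]
bar [0.5196 0.1529 0.08  ]
cross [0.53   0.2057 0.08  ]
square [0.5031 0.0445 0.074 ]
round [0.5126 0.0985 0.074 ]
bar [0.5217 0.1531 0.074 ]
cross [0.5322 0.207  0.074 ]
plate [0.52383185 0.00332891 0.18      ] [0.56602827 0.2385795  0.18      ] [0.54493006 0.12095421 0.18      ]
plate-key x 0.02796539151900962
slide cm [ 1.47 16.07 -2.26] spin 0.01
```

>>> {"name": "drive_tool", "arguments": {"fingers": [0,0,0,0,0,0,0,0,0,0], "slide": [[0.6,0,-1.1],[0.7,0,-1.1],[0,2,0],[0,3,0],[0,3,0],[0,3,0],[0,2.3,0],[0,1.5,0],[0,1,0],[0,0.5,0]], "spin": [0,0,0,0,0,0,0,0,0,0]}}

```text
t: 17.1
tcp_pos: [0.4988, 0.1008, 0.0966]
tool_rot: [[0.984, -0.002, 0.178], [-0.178, -0.0, 0.984], [-0.001, -1.0, -0.0]]
ft_force: [0.4, -0.6, -1.1]
gripper_width: 0.002
```

>>> {"name": "drive_tool", "arguments": {"fingers": [0,0,0,0,0,0,0,0,0,0], "slide": [[0,0.2,0],[0,0.2,0],[0,0.2,0],[0,0.2,0],[0,0.1,0],[0,0.1,0],[0,0,0],[0,0,0],[0,0,0],[0,0,0]], "spin": [0,0,0,0,0,0,0,0,0,0]}}

```text
t: 17.93
tcp_pos: [0.4989, 0.1017, 0.0879]
tool_rot: [[0.984, 0.0, 0.177], [-0.177, 0.0, 0.984], [0.0, -1.0, 0.0]]
ft_force: [-0.1, 0.4, 3.9]
gripper_width: 0.005
```

>>> {"name": "drive_tool", "arguments": {"fingers": [0,0,0,0,0,0,0,0,0,0], "slide": [[0,0.1,0],[0,0.1,0],[0,0.1,0],[0,0,0],[0,0,0],[0,0,0],[0,0,0],[0,0,0],[0,0,0],[0,0,0]], "spin": [0,0,0,0,0,0,0,0,0,0]}}

```text
t: 18.77
tcp_pos: [0.4989, 0.1017, 0.085]
tool_rot: [[0.984, 0.0, 0.177], [-0.177, -0.0, 0.984], [0.0, -1.0, 0.0]]
ft_force: [-0.8, 0.4, 7.6]
gripper_width: 0.004
```

Run:
```python
from h import *
s=st(); p=snapshot('wrist'); q=snapshot('side')
cv2.imwrite('pics/m7.png',np.hstack([cv2.resize(q['frame'][190:340,150:310],(400,375),interpolation=cv2.INTER_CUBIC),cv2.resize(p['frame'][120:320,170:383],(400,375),interpolation=cv2.INTER_CUBIC)])[:,:,::-1])
```

```text
t18.77 tcp [0.4989 0.1017 0.085 ] yaw -10.19 F [-0.8  0.4  7.6] w 0.004
```

View pics/m7.png

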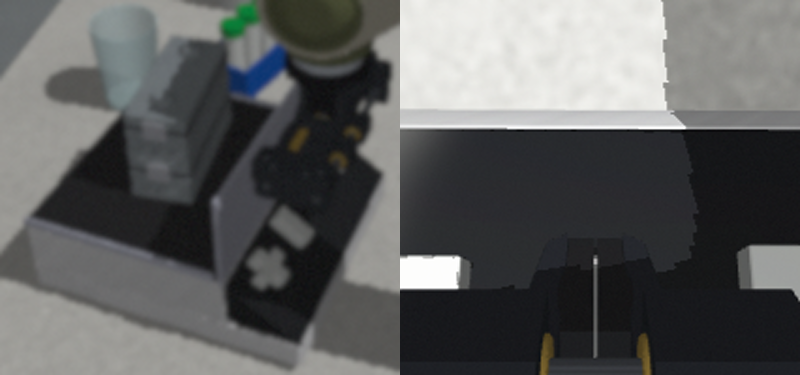

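>>> {"name": "drive_tool", "arguments": {"fingers": [0,0,0,0,0,0,0,0,0,0], "slide": [[0,0.1,0],[0,0,0],[0,0,0],[0,0,0],[0,0,0],[0,0,0],[0,0,0],[0,0,0],[0,0,0],[0,0,0]], "spin": [0,0,0,0,0,0,0,0,0,0]}}

```text
t: 19.7
tcp_pos: [0.4991, 0.1017, 0.0846]
tool_rot: [[0.984, 0.001, 0.177], [-0.177, -0.0, 0.984], [0.001, -1.0, 0.0]]
ft_force: [-2.4, 0.5, 14.3]
gripper_width: 0.005
```

>>> {"name": "drive_tool", "arguments": {"fingers": [0,0,0,0,0,0,0,0,0,0], "slide": [[0,-0.5,0],[0,-1,0],[0,-1,0],[0,-0.5,0],[0,0,0],[0,0,1.3],[0,0,1.5],[0,0,1.5],[0,0,1],[0,0,0]], "spin": [0,0,0,0,0,0,0,0,0,0]}}

```text
t: 20.53
tcp_pos: [0.5081, 0.1551, 0.1135]
tool_rot: [[0.985, -0.0, 0.175], [-0.175, 0.0, 0.985], [-0.0, -1.0, 0.0]]
ft_force: [0.5, 0.1, -0.3]
gripper_width: 0.005
```

>>> {"name": "drive_tool", "arguments": {"fingers": [0,0,0,0,0,0,0,0,0,0], "slide": [[0,0.5,0],[0,0.5,0],[0,0.5,0],[0,0.3,0],[0,0.2,0],[0,0.2,0],[0,0.2,0],[0,0.2,0],[0,0.1,0],[0,0.1,0]], "spin": [0,0,0,0,0,0,0,0,0,0]}}

```text
t: 21.37
tcp_pos: [0.5086, 0.1538, 0.0861]
tool_rot: [[0.984, 0.001, 0.177], [-0.177, 0.0, 0.984], [0.001, -1.0, 0.0]]
ft_force: [2.3, -0.0, 5.8]
gripper_width: 0.007
```

>>> {"name": "drive_tool", "arguments": {"fingers": [0,0,0,0,0,0,0,0,0,0], "slide": [[0,0.1,0],[0,0.1,0],[0,0,0],[0,0,0],[0,0,0],[0,0,0],[0,0,0],[0,0,0],[0,0,0],[0,0,0]], "spin": [0,0,0,0,0,0,0,0,0,0]}}

```text
t: 22.2
tcp_pos: [0.5088, 0.1538, 0.0846]
tool_rot: [[0.984, 0.002, 0.177], [-0.177, 0.0, 0.984], [0.002, -1.0, 0.0]]
ft_force: [-0.2, -0.4, 9.5]
gripper_width: 0.005
```

>>> {"name": "drive_tool", "arguments": {"fingers": [0,0,0,0,0,0,0,0,0,0], "slide": [[0,0.1,0],[0,0,0],[0,0,0],[0,0,0],[0,0,0],[0,0,0],[0,0,0],[0,0,0],[0,0,0],[0,0,0]], "spin": [0,0,0,0,0,0,0,0,0,0]}}

```text
t: 23.03
tcp_pos: [0.5089, 0.1538, 0.0843]
tool_rot: [[0.984, 0.003, 0.177], [-0.177, -0.0, 0.984], [0.003, -1.0, 0.0]]
ft_force: [-3.4, -1.1, 15.4]
gripper_width: 0.003
```

>>> {"name": "drive_tool", "arguments": {"fingers": [0,0,0,0,0,0,0,0,0,0], "slide": [[0,-0.6,0],[0,-1,0],[0,-1,0],[0,-0.5,0],[0,0,0],[0,0,-2],[0,0,-2.5],[0,0,-2.5],[0,0,-2.3],[0,0,-1.5]], "spin": [0,0,0,0,0,0,0,0,0,0]}}

```text
t: 23.87
tcp_pos: [0.4886, 0.0458, 0.1135]
tool_rot: [[0.984, -0.0, 0.178], [-0.178, -0.0, 0.984], [-0.0, -1.0, -0.0]]
ft_force: [0.0, 0.6, -0.6]
gripper_width: 0.009
```

>>> {"name": "drive_tool", "arguments": {"fingers": [0,0,0,0,0,0,0,0,0,0], "slide": [[0,0,0],[0,0.5,0],[0,0.5,0],[0,0.5,0],[0,0.4,0],[0,0.3,0],[0,0.2,0],[0,0.2,0],[0,0.2,0],[0,0.1,0]], "spin": [0,0,0,0,0,0,0,0,0,0]}}

```text
t: 24.7
tcp_pos: [0.4895, 0.0475, 0.085]
tool_rot: [[0.984, 0.001, 0.177], [-0.177, -0.0, 0.984], [0.001, -1.0, 0.0]]
ft_force: [-0.8, 1.4, 12.0]
gripper_width: 0.006
```

>>> {"name": "drive_tool", "arguments": {"fingers": [0,0,0,0,0,0,0,0,0,0], "slide": [[0,0.1,0],[0,0.1,0],[0,0,0],[0,0,0],[0,0,0],[0,0,0],[0,0,0],[0,0,0],[0,0,0],[0,0,0]], "spin": [0,0,0,0,0,0,0,0,0,0]}}

```text
t: 25.53
tcp_pos: [0.4898, 0.0475, 0.0846]
tool_rot: [[0.984, 0.003, 0.177], [-0.177, -0.0, 0.984], [0.003, -1.0, 0.0]]
ft_force: [-6.1, 0.7, 22.8]
gripper_width: 0.006
```

Square key bottomed. Retreating.

>>> {"name": "drive_tool", "arguments": {"fingers": [0,0,0,0,0,0,0,0,0,0], "slide": [[0,-0.6,0],[0,-1.5,0],[0,-2,0],[0,-3,0],[0,-3,0],[0,-3,0],[-1,-3,0],[-2,-2,0],[-2,-1,0],[0,0,0]], "spin": [0,0,0,0,0,0,0,0,0,0]}}

```text
t: 26.37
tcp_pos: [0.4383, 0.0569, 0.2758]
tool_rot: [[0.984, 0.003, 0.176], [-0.176, -0.0, 0.984], [0.003, -1.0, 0.0]]
ft_force: [-1.3, 0.5, 0.4]
gripper_width: 0.005
```

Run:
```python
from h import *
s=st(); p=snapshot('top'); q=snapshot('side')
cv2.imwrite('pics/m8.png',np.hstack([cv2.resize(q['frame'][190:340,150:310],(400,375),interpolation=cv2.INTER_CUBIC),cv2.resize(p['frame'][80:268,110:310],(400,375),interpolation=cv2.INTER_CUBIC)])[:,:,::-1])
```

```text
t26.37 tcp [0.4383 0.0569 0.2758] yaw -10.15 F [-1.3  0.5  0.4] w 0.005
```

View pics/m8.png

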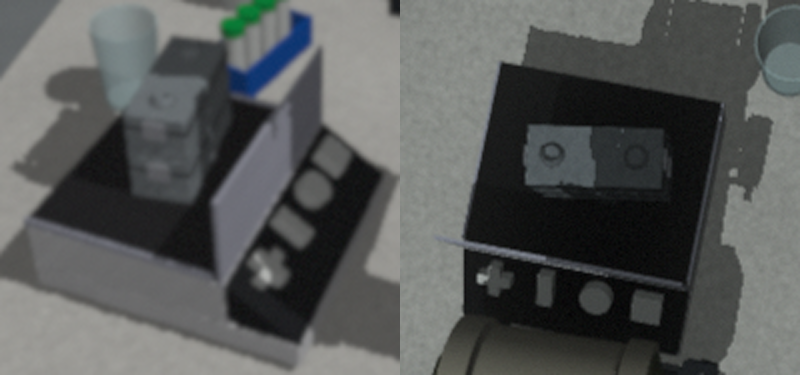

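The two boxes are still stacked flush, with the upper lid at about (165,75) in the left (side) view and (598,157) in the right (top) view. All four keys are up and the arm is clear of everything.

```bash
python3 -c "
from bench import job_done; print(job_done())"
```

```text
the job is handed in; nothing more can be done
None
```

I stacked the grey loose box on the lower box, then pressed the round, bar and square keys in that order, and handed the job in at about 26.4 s. No verdict was reported.

- **Stacking:** The downward contact came at the expected seated height (TCP at 0.1665 m). After letting go, the pictures showed the boxes flush and aligned.
- **Keys:** Each key was pressed until it hit its stop, at a TCP height of about 0.0845 m. The force there rose to 14 to 23 N, well above the 4.4 N spring. The tool was lifted about 3 cm before moving to the next key, and the cross key was not touched.
- **Final view:** The boxes were still stacked, all four keys were up, the rack and beaker looked unmoved and the arm was clear. The jug was outside the last crops, so I did not check it again, but the arm never went near it.
- **Disagreements:**
  - The top and wrist cameras differed by 2 to 4 mm on the box positions, so I placed the box using the wrist view of both boxes together.
  - The key-to-plate distance measured 28 mm, or 30 mm with the higher key-height estimate, against the stated 32 mm. I allowed for this by pressing nearer the robot than each key's centre.

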